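# Walk the vial block round to the stop fence

## Robot

A 6-joint arm with a two-finger parallel gripper is mounted at the origin on a cart in front of the work surface, level with it; the furniture and walls round the work are solid. World frame = base frame: x ahead of the robot, y to its left, z up, the work surface at z = 0. Lengths are in m, angles in rad, forces in N, time in s.
With the tool pointing down it reaches from about 0.375 to 0.975 m from the base axis. Payload 3.8 kg.
Tool frame: the origin (TCP) lies at the very end of the fingers, on their centre line; the grasp point (between the pads) lies 19 mm behind it (bot.pinch_z is the distance from the TCP to the grasp point, in m); x points along the fingers, y is the direction in which the jaws open and shut, and the axes are right-handed (so a half turn about x gives the same grasp; the last joint's range is limited). The gripper opens to 85 mm and grips with 20 to 120 N. Pads are 22 mm wide; open, the fingers measure 114 mm over their backs; the gripper's body (76 mm by 85 mm) begins 54 mm behind the grasp point. The pads swing forward as they close: fully open they stand 13 mm farther back than shut.
Start: joints at [1.226, 0.264, 1.604, -0, 1.274, -0.037], TCP at [0.204, 0.643, 0.231] pointing down, gripper open.
Joint ranges: [-2.63, 2.63], [-0.94, 2.18], [0.31, 2.57], [-1.31, 4.45], [0, 2.66], [-2.55, 2.55]. Speed limits (rad/s): [2.57, 2.57, 3.14, 3.14, 3.14, 3.14].

## Interface

Orientations are given as a rotation vector (axis times angle).
In Python, from workcell import monitor, imaging, finish_job, bot gives the robot as it stands.
- The arm moves only by the tool jog_arm, never from a script. Its argument "rows" is a list of rows, each a list of 7 numbers: the shift along the tool's x, y, z in m, then the turn, a rotation vector about the tool's x, y, z in rad, then the opening in per cent of the stroke, from 0 (shut) to 100 (fully open). A call has 1 to 20 rows; each row is the pose to reach, as a shift and turn from the pose measured when the call began, along the tool's axes at that moment; what a row does not reach only later rows make up. A row lasts 1/10 s, in which the tool goes at most 50 mm and 8.59 degrees, less where a joint would pass 70% of its speed; a pose out of reach is approached as far as the arm can. A call with a gripper value outside its range is refused whole. The fingers move at their own pace and stop on an object; "force" is the grip in N (left out, the last holds). Time passes only in rows, so rows that repeat a pose let the fingers close. It gives the time, the measured TCP pose, the force and the opening at its end, in the units of the state.
- monitor.read_state(): the state, without advancing time (a new reading comes with each control period).
- imaging.read_camera(name): name is "side" or "top"; returns the picture (480x640x3 uint8, blue, green, red); there is no depth.
- imaging.camera_params(name): a dict with "fx", "fy", "cx", "cy" (pixels), "T" (4x4, takes a point from camera to world coordinates). Camera axes: x right, y down, z forward; pixel columns grow to the right and rows downward; lengths in m; the calibration is good to about 2 mm. A picture is of the moment at which its call begins. camera_params takes no time and is no camera call.
- finish_job(): hands the job in, once; it reports no verdict.
The state is a dict: "time": time; "q": joint angles; "joint_vel": joint speeds; "joint_torque": joint torques, N m; "tool_pos": TCP position; "tcp_rot": TCP orientation; "wrist_force": force on the tool from outside, world axes, zero at the start; "torque": the same for the moment, N m; "width": opening from 0.0 (shut) to 1.0 (fully open).
Only numpy, scipy, OpenCV 4.12 (cv2) and the standard library are available. Lean on these libraries where they do the work, as an engineer would, in place of code of your own. Each camera call takes 0.05 s, during which the arm holds its last target. There are 200 camera calls.

## Task

Walk the heavy aluminium vial block round with gentle pushes of the fingers until both steel buttons on its back rest against the straight stop fence, with the whole block within the fence's length. Only slide it along the worktop: do not lift or tip it, leave the two vials standing in it alone, and do not disturb the bottle and jars standing around.

Things in the scene. Friction and masses are not known exactly. Their poses are not given: they have to be found in the camera images.
- vial_block: loose aluminium block with eight vial holes, 100 (x) by 150 (y) mm, top 54 mm above the worktop, 0.7-1 kg, on four low rubber feet; stays where left. Origin: centre of its underside. x points out of its back, the long side with two steel buttons; y left along it; z up. Front (-x) side plain. Starts short of the fence, turned up to 56 deg either way from square.
- button_left (a point): tip of the left stop button: round steel, 16 mm across, standing 5 mm out of the block's back; at (55, 55, 25) mm in the block's frame
- button_right (a point): tip of the right stop button, the same; at (55, -55, 25) mm in the block's frame
- fence: straight dark steel stop fence fixed to the worktop, 300 mm long, 40 high, 12 thick, low flange and ribs behind. Origin: foot of the middle of its front face, on the worktop. x points away from the robot (front face is the plane x = 0, looking along -x), y to the left along it. With both buttons on it, the block's origin is at x = -55 mm.
- vial_a: clear screw vial, 14 mm across, 59 mm long, loose in a block hole with its lower 40 mm; top 73 mm above the worktop. Origin: middle of its underside, at (16, 15, 14) mm in the block's frame. To be left alone
- vial_b: another such vial at (16, -45, 14) mm in the block's frame. To be left alone
- plastic_bottle: bystander: white bottle, 62 mm across, 140 mm high, near the fence's left end; origin centre of its underside
- clear_jar: bystander: clear jar with a black cap, 68 mm across, 100 mm high, to the left of the work; origin centre of its underside
- white_jar: bystander: white jar, 68 mm across, 85 mm high, to the left of the work; origin centre of its underside

How it is judged:
By the outcome, as a careful person would: the job done as asked, in the order asked, and still so for the second after the job is handed in, with the robot touching nothing.
It also fails if it takes over 64 s, if anything falls off the work surface, if the arm or the gripper's body presses on something with over 40 N, if the wrist force passes 120 N, or if a joint passes its speed limit or range.

## Working session

There is one attempt and no reset: what is moved stays moved. The work goes in short steps, Python scripts to look and compute and a tool call to move; the robot and the scene stay as the last step left them, time stands still between calls to the robot, and variables do not carry over. Pictures are saved under pics/ and viewed, about 8 in all and at most 12, crops included, and the job is handed in when it is done.

Besides the shell and the picture viewer there is one more tool, called after "Emit:" as a command line: name --pt "numbers of a row" for each row, then --argument value for the rest. jog_arm: Moves the arm, as the interface text tells. Its arguments: {"type":"object","properties":{"rows":{"type":"array","items":{"type":"array","items":{"type":"number"}}},"force":{"type":"number"}},"required":["rows"]}

```bash
ls; mkdir -p pics
cat > h.py <<'E'
import numpy as np, cv2
from scipy.spatial.transform import Rotation as R
from workcell import monitor, imaging, finish_job, bot
def cam(name): 
    p=imaging.camera_params(name); K=np.array([[p['fx'],0,p['cx']],[0,p['fy'],p['cy']],[0,0,1.]]); return K,np.array(p['T'])
def px2w(name,uv,z):
    K,T=cam(name); out=[]
    for u,v in np.atleast_2d(uv):
        d=T[:3,:3]@np.linalg.solve(K,[u,v,1.]); out.append(T[:3,3]+d*(z-T[2,3])/d[2])
    return np.array(out)
def w2px(name,P):
    K,T=cam(name); Q=(np.atleast_2d(P)-T[:3,3])@T[:3,:3]; q=Q@K.T; return q[:,:2]/q[:,2:]
def w2tool(d):
    s=monitor.read_state(); return R.from_rotvec(s['tcp_rot']).inv().apply(d)
E
python3 - <<'E'
from h import *
for n in('top','side'):
    cv2.imwrite(f'pics/{n}0.png',imaging.read_camera(n)); K,T=cam(n); print(n,K.round(1).tolist(),T.round(3).tolist())
s=monitor.read_state(); print({k:np.round(v,3) for k,v in s.items()}); print(R.from_rotvec(s['tcp_rot']).as_matrix().round(3))
E
```

```text
pics
top [[519.6, 0.0, 315.0], [0.0, 519.6, 236.1], [0.0, 0.0, 1.0]] [[-0.005, -0.996, 0.092, 0.405], [-1.0, 0.005, 0.002, -0.064], [-0.002, -0.092, -0.996, 1.137], [0.0, 0.0, 0.0, 1.0]]
side [[537.4, 0.0, 319.5], [0.0, 537.4, 239.0], [0.0, 0.0, 1.0]] [[0.917, -0.263, 0.299, 0.212], [-0.398, -0.568, 0.721, -0.852], [-0.02, -0.78, -0.626, 0.719], [0.0, 0.0, 0.0, 1.0]]
{'time': np.float64(0.1), 'q': array([ 1.226,  0.265,  1.605, -0.   ,  1.274, -0.037]), 'joint_vel': array([ 0.   , -0.002, -0.004, -0.001, -0.   ,  0.001]), 'joint_torque': array([ 1.0000e-03, -5.1670e+01, -3.6859e+01,  0.0000e+00,  6.0000e-03,
        0.0000e+00]), 'tool_pos': array([0.204, 0.643, 0.23 ]), 'tcp_rot': array([ 0.24 ,  1.558, -0.243]), 'wrist_force': array([-0.465, -0.916,  0.261]), 'torque': array([-0.044,  0.04 , -0.019]), 'width': np.float64(1.0)}
[[-0.001  0.303  0.953]
 [-0.002  0.953 -0.303]
 [-1.    -0.002 -0.   ]]
```

View pics/top0.png

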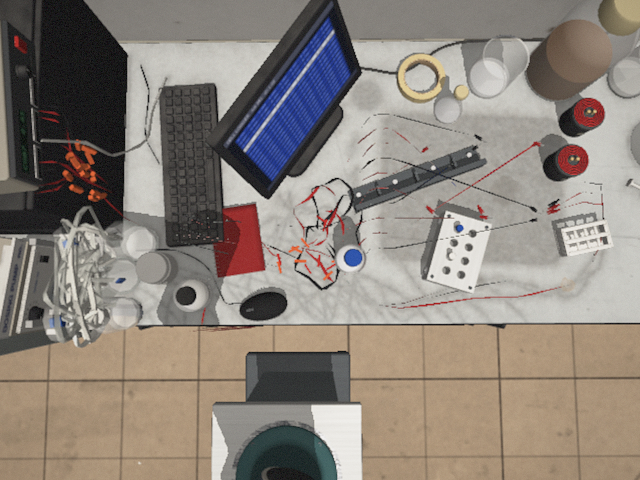

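View pics/side0.png

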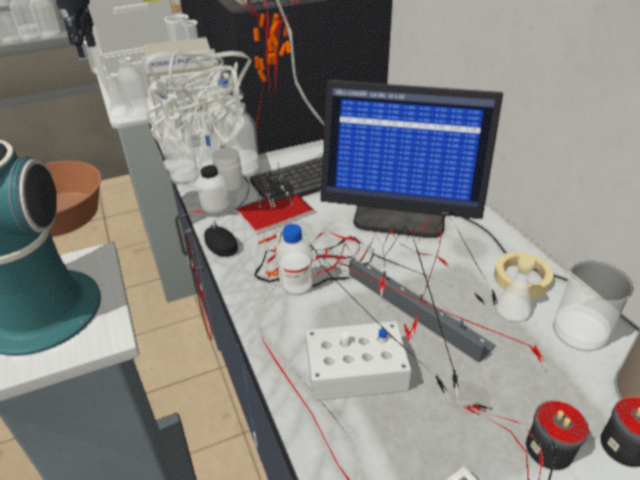

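The top view shows the fence from about (355,200) to (487,155), the block at (425–493, 205–292) and the bottle at (350,258). A zoomed crop will give corners.

Run:
```python
from h import *
im=cv2.imread('pics/top0.png')[135:300,335:505]
cv2.imwrite('pics/top0c.png',cv2.resize(im,None,fx=3.5,fy=3.5,interpolation=cv2.INTER_CUBIC)[:600])
```

```text
(no output)
```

View pics/top0c.png

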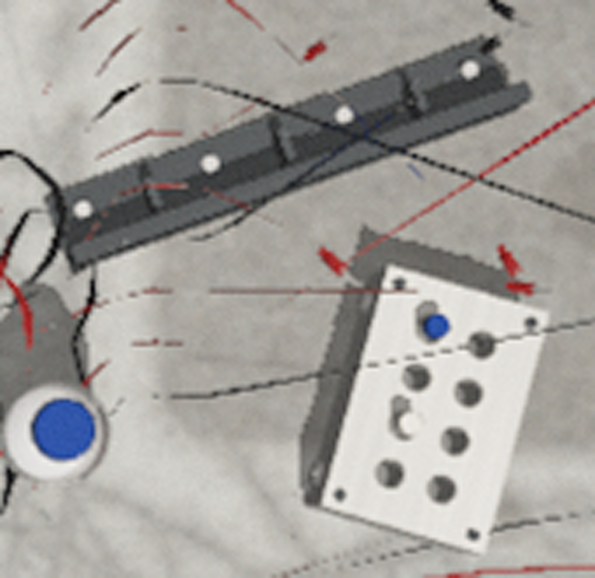

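```bash
cat >> h.py <<'E'
def block_fit(uv,z=.054):
    P=px2w('top',uv,z)[:,:2]   # order: (50,-75),(-50,-75),(-50,75),(50,75)
    M=np.array([[.05,-.075],[-.05,-.075],[-.05,.075],[.05,.075]])
    c=P.mean(0); H=M.T@(P-c); a=np.arctan2(H[0,1]-H[1,0],H[0,0]+H[1,1]); 
    r=P-c-M@np.array([[np.cos(a),np.sin(a)],[-np.sin(a),np.cos(a)]])
    return c,np.degrees(a),abs(r).max()
E
python3 - <<'E'
from h import *
o=np.array([335,135]); f=lambda l:np.array(l)/3.5+o-0.36
c,a,r=block_fit(f([(388,265),(550,313),(485,553),(322,505)])); print('block',c.round(4),a.round(1),r.round(4))
F=px2w('top',f([(530,95),(75,270)]),.04)[:,:2]; d=F[1]-F[0]; print('fence',F.round(4).tolist(),F.mean(0).round(4),np.linalg.norm(d).round(4),np.degrees(np.arctan2(-d[0],d[1])).round(2))
print('bottle',px2w('top',f([(63,430)]),.14).round(3))
print('tall check vials',px2w('top',f([(410,423),(435,325)]),.073).round(4).tolist())
E
```

```text
block [ 0.471  -0.3628] 73.1 0.0005
fence [[0.664, -0.4299], [0.5572, -0.1495]] [ 0.6106 -0.2897] 0.3001 20.86
bottle [[ 0.455 -0.134  0.14 ]]
tall check vials [[0.4613, -0.3419, 0.073], [0.5189, -0.3582, 0.073]]
```

```bash
cat >> h.py <<'E'
def plan(wps,yaws):  # world waypoints, tool-y yaw in deg -> shift and turn-x from present pose
    s=monitor.read_state(); r=R.from_rotvec(s['tcp_rot']); m=r.as_matrix(); y0=np.degrees(np.arctan2(m[1,1],m[0,1]))
    for w,y in zip(wps,yaws):
        g=R.from_matrix(np.array([[0,np.cos(t),np.sin(t)] if i==0 else [0,np.sin(t),-np.cos(t)] if i==1 else [-1,0,0] for i,t in ((k,np.radians(y)) for k in range(3))]))
        print(np.r_[r.inv().apply(np.array(w)-s['tool_pos']),(r.inv()*g).as_rotvec()].round(3).tolist())
E
python3 - <<'E'
from h import *
plan([(.17,.55,.33),(.334,.398,.35),(.435,.203,.35),(.48,0,.35),(.45,-.21,.33),(.443,-.454,.2)],[65,50,30,10,-10,-16.9])
E
```

```text
[-0.1, -0.099, -0.005, 0.129, 0.0, 0.002]
[-0.12, -0.194, 0.198, 0.39, 0.0, 0.002]
[-0.119, -0.349, 0.353, 0.739, 0.001, 0.002]
[-0.119, -0.529, 0.457, 1.088, 0.001, 0.002]
[-0.098, -0.738, 0.492, 1.438, 0.001, 0.002]
[0.032, -0.973, 0.56, 1.558, 0.002, 0.002]
```

Emit:
jog_arm --pt "-0.05 -0.03 0 0.03 0 0.002 100" --pt "-0.1 -0.07 0 0.08 0 0.002 100" --pt "-0.1 -0.1 0 0.13 0 0.002 100" --pt "-0.12 -0.13 0.066 0.2 0 0.002 100" --pt "-0.12 -0.16 0.132 0.3 0 0.002 100" --pt "-0.12 -0.194 0.198 0.39 0 0.002 100" --pt "-0.12 -0.194 0.198 0.39 0 0.002 100" --pt "-0.12 -0.23 0.235 0.47 0 0.002 100" --pt "-0.12 -0.27 0.275 0.56 0 0.002 100" --pt "-0.12 -0.31 0.315 0.65 0 0.002 100" --pt "-0.12 -0.349 0.353 0.74 0 0.002 100" --pt "-0.12 -0.349 0.353 0.74 0 0.002 100" --pt "-0.12 -0.38 0.375 0.82 0 0.002 100" --pt "-0.12 -0.42 0.4 0.9 0 0.002 100" --pt "-0.12 -0.46 0.42 0.97 0 0.002 100" --pt "-0.12 -0.49 0.44 1.03 0 0.002 100" --pt "-0.12 -0.529 0.457 1.09 0 0.002 100" --pt "-0.12 -0.56 0.463 1.14 0 0.002 100" --pt "-0.12 -0.6 0.47 1.22 0 0.002 100" --pt "-0.12 -0.6 0.47 1.22 0 0.002 100"

```text
time: 2.1
tool_pos: [0.4696, -0.0752, 0.3507]
tcp_rot: [1.18, 1.225, -1.184]
wrist_force: [0.0, 1.0, -0.4]
width: 0.998
```

Run:
```python
from h import *
plan([(.45,-.21,.33),(.443,-.454,.2),(.443,-.454,.05),(.443,-.454,.012)],[-10,-16.9,-16.9,-16.9])
```

```text
[0.021, -0.024, 0.134, 0.211, 0.003, 0.0]
[0.152, -0.04, 0.377, 0.331, 0.003, 0.0]
[0.302, -0.04, 0.377, 0.331, 0.003, 0.0]
[0.34, -0.04, 0.377, 0.331, 0.003, 0.0]
```

Emit:
jog_arm --pt "0.007 -0.008 0.045 0.07 0.003 0 100" --pt "0.014 -0.016 0.09 0.14 0.003 0 100" --pt "0.021 -0.024 0.134 0.21 0.003 0 100" --pt "0.04 -0.03 0.175 0.25 0.003 0 100" --pt "0.06 -0.033 0.215 0.28 0.003 0 100" --pt "0.08 -0.036 0.255 0.3 0.003 0 100" --pt "0.1 -0.038 0.295 0.32 0.003 0 100" --pt "0.125 -0.04 0.335 0.331 0.003 0 100" --pt "0.152 -0.04 0.377 0.331 0.003 0 100" --pt "0.19 -0.04 0.377 0.331 0.003 0 100" --pt "0.22 -0.04 0.377 0.331 0.003 0 100" --pt "0.22 -0.04 0.377 0.331 0.003 0 100"

```text
time: 3.3
tool_pos: [0.4404, -0.4503, 0.1251]
tcp_rot: [1.425, 1.068, -1.426]
wrist_force: [-0.3, 0.2, -1.0]
width: 1.001
```

Run:
```python
from h import *
im=imaging.read_camera('top')[130:330,335:555]
cv2.imwrite('pics/t1.png',cv2.resize(im,None,fx=3,fy=3,interpolation=cv2.INTER_CUBIC))
plan([(.443,-.454,.05),(.443,-.454,.012)],[-16.9,-16.9])
```

```text
[0.078, 0.002, 0.002, 0.001, -0.004, 0.006]
[0.116, 0.002, 0.002, 0.001, -0.004, 0.006]
```

View pics/t1.png

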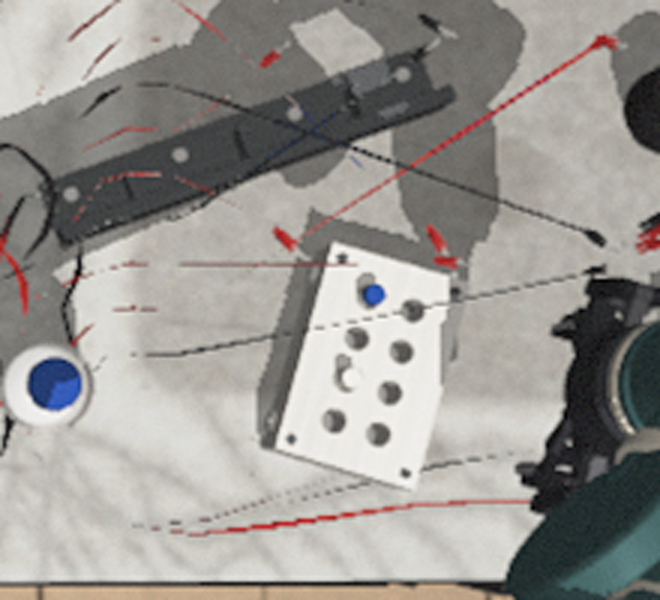

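Emit:
jog_arm --pt "0.04 -0.008 0.002 0 -0.004 0.006 100" --pt "0.08 -0.008 0.002 0 -0.004 0.006 100" --pt "0.1 -0.008 0.002 0 -0.004 0.006 100" --pt "0.115 -0.008 0.002 0 -0.004 0.006 100" --pt "0.115 -0.008 0.002 0 -0.004 0.006 100" --pt "0.115 -0.008 -0.01 0 -0.004 0.006 100" --pt "0.115 -0.008 -0.02 0 -0.004 0.006 100" --pt "0.115 -0.008 -0.024 0 -0.004 0.006 100" --pt "0.115 -0.008 -0.026 0 -0.004 0.006 100" --pt "0.115 -0.008 -0.028 0 -0.004 0.006 100" --pt "0.115 -0.008 -0.03 0 -0.004 0.006 100" --pt "0.115 -0.008 -0.03 0 -0.004 0.006 100"

```text
time: 4.55
tool_pos: [0.4423, -0.4198, 0.0136]
tcp_rot: [1.422, 1.056, -1.423]
wrist_force: [-0.5, -0.8, -0.4]
width: 0.998
```

Emit:
jog_arm --pt "0 0 -0.003 0 0 0 100" --pt "0 0 -0.005 0 0 0 100" --pt "0 0 -0.006 0 0 0 100" --pt "0 0 -0.006 0 0 0 100"

```text
time: 4.95
tool_pos: [0.4441, -0.4144, 0.0137]
tcp_rot: [1.422, 1.055, -1.423]
wrist_force: [-1.4, -3.8, -0.9]
width: 1.001
```

```bash
cat >> h.py <<'E'
FO=np.array([.6106,-.2897]); FA=20.86
def rot(a): a=np.radians(a); return np.array([[np.cos(a),-np.sin(a)],[np.sin(a),np.cos(a)]])
E
python3 - <<'E'
from h import *
s=monitor.read_state(); print(s['tool_pos'].round(4),s['wrist_force'])
c,th=np.array([.471,-.3628]),73.1
p=s['tool_pos'][:2]; print('tcp in block',rot(th).T@(p-c))
E
```

```text
[ 0.4441 -0.4144  0.0137] [-1.39320217 -3.84030724 -0.91184787]
tcp in block [-0.05722803  0.01071799]
```

```bash
cat > arc.py <<'E'
from h import *
import sys
Rr,phi,n=map(float,sys.argv[1:4]); v=np.array([-.06,.0107+Rr])
for k in range(1,int(n)+1):
    f=phi*k/n; d=rot(-f)@v-v; print([0,round(-d[1],4),round(-d[0],4),round(np.radians(f),3)])
E
python3 arc.py .115 17.4 9
```

```text
[0, np.float64(-0.002), np.float64(-0.0043), np.float64(0.034)]
[0, np.float64(-0.0038), np.float64(-0.0086), np.float64(0.067)]
[0, np.float64(-0.0054), np.float64(-0.013), np.float64(0.101)]
[0, np.float64(-0.0069), np.float64(-0.0175), np.float64(0.135)]
[0, np.float64(-0.0083), np.float64(-0.022), np.float64(0.169)]
[0, np.float64(-0.0095), np.float64(-0.0265), np.float64(0.202)]
[0, np.float64(-0.0106), np.float64(-0.0311), np.float64(0.236)]
[0, np.float64(-0.0114), np.float64(-0.0357), np.float64(0.27)]
[0, np.float64(-0.0122), np.float64(-0.0403), np.float64(0.304)]
```

Emit:
jog_arm --pt "0 -0.001 -0.002 0.017 0 0 100" --pt "0 -0.002 -0.0043 0.034 0 0 100" --pt "0 -0.003 -0.0065 0.05 0 0 100" --pt "0 -0.004 -0.0086 0.067 0 0 100" --pt "0 -0.0046 -0.011 0.084 0 0 100" --pt "0 -0.0054 -0.013 0.101 0 0 100" --pt "0 -0.0062 -0.015 0.118 0 0 100" --pt "0 -0.007 -0.0175 0.135 0 0 100" --pt "0 -0.0076 -0.02 0.152 0 0 100" --pt "0 -0.0083 -0.022 0.169 0 0 100" --pt "0 -0.009 -0.024 0.186 0 0 100" --pt "0 -0.0095 -0.0265 0.202 0 0 100" --pt "0 -0.01 -0.029 0.22 0 0 100" --pt "0 -0.0106 -0.031 0.236 0 0 100" --pt "0 -0.011 -0.0335 0.253 0 0 100" --pt "0 -0.0114 -0.0357 0.27 0 0 100" --pt "0 -0.0118 -0.038 0.287 0 0 100" --pt "0 -0.0122 -0.0403 0.304 0 0 100" --pt "0 -0.0122 -0.0403 0.304 0 0 100"

```text
time: 6.85
tool_pos: [0.4442, -0.3719, 0.0137]
tcp_rot: [1.635, 0.864, -1.635]
wrist_force: [-1.9, -2.3, 1.1]
width: 0.999
```

Run:
```python
from h import *
im=imaging.read_camera('top')[130:330,335:555]
cv2.imwrite('pics/t2.png',cv2.resize(im,None,fx=3,fy=3,interpolation=cv2.INTER_CUBIC))
```

```text
(no output)
```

View pics/t2.png

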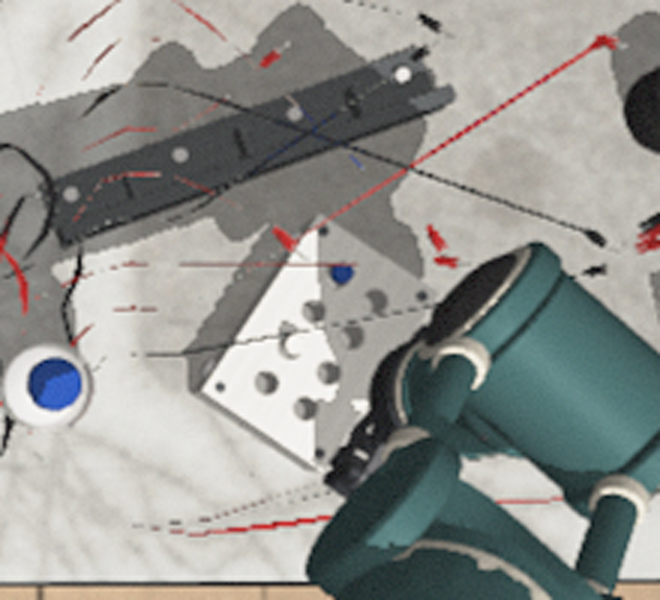

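The block has followed the fingers. Its visible corners are about (313,218), (203,388) and (322,472) in the 3x crop.

```bash
cat >> h.py <<'E'
def report(crop,sc,off):
    c,a,r=block_fit(np.array(crop)/sc+np.array(off)-.33)
    f=rot(FA).T@(c-FO); s=monitor.read_state(); m=R.from_rotvec(s['tcp_rot']).as_matrix()
    print('block',c.round(4),a.round(1),'res',r.round(4),'in fence',f.round(4),(a-FA).round(1),'tcp in block',(rot(a).T@(s['tool_pos'][:2]-c)).round(4),'tool yaw rel',(np.degrees(np.arctan2(m[1,1],m[0,1]))+90-a).round(1))
E
python3 -c "
from h import *
report([(313,218),(438,302),(322,472),(203,388)],3,(335,130))"
```

```text
block [ 0.4854 -0.3251] 55.1 res 0.0038 in fence [-0.1296  0.0115] 34.3 tcp in block [-0.062   0.0071] tool yaw rel 0.6
```

Emit:
jog_arm --pt "0 -0.001 -0.002 0.017 0 0 100" --pt "0 -0.002 -0.0043 0.034 0 0 100" --pt "0 -0.003 -0.0065 0.05 0 0 100" --pt "0 -0.004 -0.0086 0.067 0 0 100" --pt "0 -0.0046 -0.011 0.084 0 0 100" --pt "0 -0.0054 -0.013 0.101 0 0 100" --pt "0 -0.0062 -0.015 0.118 0 0 100" --pt "0 -0.007 -0.0175 0.135 0 0 100" --pt "0 -0.0076 -0.02 0.152 0 0 100" --pt "0 -0.0083 -0.022 0.169 0 0 100" --pt "0 -0.009 -0.024 0.186 0 0 100" --pt "0 -0.0095 -0.0265 0.202 0 0 100" --pt "0 -0.01 -0.029 0.22 0 0 100" --pt "0 -0.0106 -0.031 0.236 0 0 100" --pt "0 -0.011 -0.0335 0.253 0 0 100" --pt "0 -0.0114 -0.0357 0.27 0 0 100" --pt "0 -0.0118 -0.038 0.287 0 0 100" --pt "0 -0.0122 -0.0403 0.304 0 0 100" --pt "0 -0.0122 -0.0403 0.304 0 0 100"

```text
time: 8.8
tool_pos: [0.4569, -0.3313, 0.0136]
tcp_rot: [1.837, 0.637, -1.836]
wrist_force: [-2.7, -1.6, 2.7]
width: 1.002
```

Emit:
jog_arm --pt "0 -0.001 -0.002 0.017 0 0 100" --pt "0 -0.002 -0.0043 0.034 0 0 100" --pt "0 -0.003 -0.0065 0.05 0 0 100" --pt "0 -0.004 -0.0086 0.067 0 0 100" --pt "0 -0.0046 -0.011 0.084 0 0 100" --pt "0 -0.0054 -0.013 0.101 0 0 100" --pt "0 -0.0062 -0.015 0.118 0 0 100" --pt "0 -0.007 -0.0175 0.135 0 0 100" --pt "0 -0.0076 -0.02 0.152 0 0 100" --pt "0 -0.0083 -0.022 0.169 0 0 100" --pt "0 -0.009 -0.024 0.186 0 0 100" --pt "0 -0.0095 -0.0265 0.202 0 0 100" --pt "0 -0.0095 -0.0265 0.202 0 0 100"

```text
time: 10.1
tool_pos: [0.4721, -0.307, 0.0136]
tcp_rot: [1.964, 0.465, -1.963]
wrist_force: [-4.1, -1.0, 1.3]
width: 0.999
```

Run:
```python
from h import *
im=imaging.read_camera('top')[130:330,335:555]
cv2.imwrite('pics/t3.png',cv2.resize(im,None,fx=3,fy=3,interpolation=cv2.INTER_CUBIC))
s=monitor.read_state(); m=R.from_rotvec(s['tcp_rot']).as_matrix(); th=np.degrees(np.arctan2(m[1,1],m[0,1]))+90-FA
print('tool rel fence',th,'tcp in fence',rot(FA).T@(s['tool_pos'][:2]-FO))
```

```text
tool rel fence 5.7692154716517265 tcp in fence [-0.13561622  0.03314279]
```

View pics/t3.png

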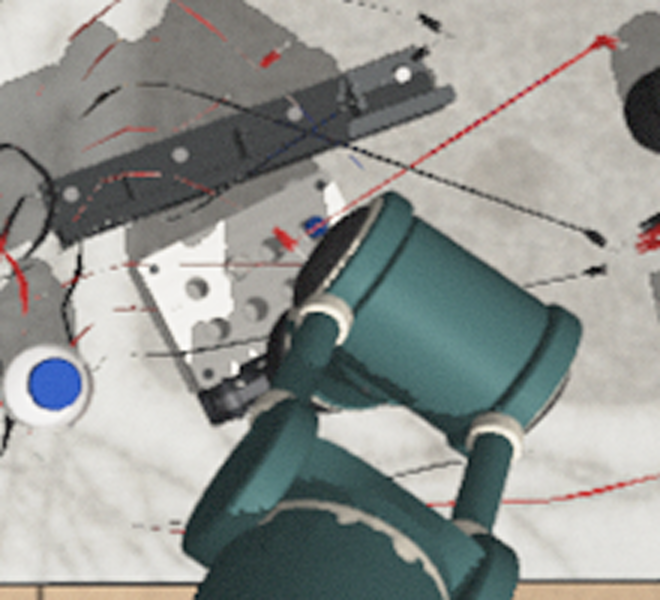

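Emit:
jog_arm --pt "0 -0.001 -0.002 0.014 0 0 100" --pt "0 -0.0017 -0.004 0.028 0 0 100" --pt "0 -0.0025 -0.006 0.042 0 0 100" --pt "0 -0.0034 -0.008 0.057 0 0 100" --pt "0 -0.0042 -0.01 0.071 0 0 100" --pt "0 -0.005 -0.012 0.086 0 0 100" --pt "0 -0.0056 -0.014 0.1 0 0 100" --pt "0 -0.0056 -0.014 0.1 0 0 100"

```text
time: 10.95
tool_pos: [0.4823, -0.2953, 0.0136]
tcp_rot: [2.024, 0.374, -2.023]
wrist_force: [-3.2, -0.1, 1.4]
width: 1.0
```

Emit:
jog_arm --pt "0 0 -0.001 0 0 0 100" --pt "0 0 -0.002 0 0 0 100" --pt "0 0 -0.003 0 0 0 100" --pt "0 0 -0.004 0 0 0 100" --pt "0 0 -0.004 0 0 0 100"

```text
time: 11.45
tool_pos: [0.4862, -0.2939, 0.0135]
tcp_rot: [2.025, 0.374, -2.023]
wrist_force: [-3.8, -0.7, 1.6]
width: 0.999
```

Emit:
jog_arm --pt "0 0 -0.001 0 0 0 100" --pt "0 0 -0.002 0 0 0 100" --pt "0 0 -0.002 0 0 0 100"

```text
time: 11.75
tool_pos: [0.4873, -0.2934, 0.0135]
tcp_rot: [2.023, 0.374, -2.024]
wrist_force: [-7.5, -3.5, 3.9]
width: 0.999
```

Run:
```python
from h import *
s=monitor.read_state(); m=R.from_rotvec(s['tcp_rot']).as_matrix(); th=np.degrees(np.arctan2(m[1,1],m[0,1]))+90-FA
print('tool rel fence',th,'tcp in fence',rot(FA).T@(s['tool_pos'][:2]-FO),'F in fence',rot(FA).T@s['wrist_force'][:2],s['torque'])
```

```text
tool rel fence -0.014742207329604184 tcp in fence [-0.11651629  0.04044399] F in fence [-8.29605936 -0.59929257] [-0.57936256  0.96971021 -0.20641745]
```

Emit:
jog_arm --pt "0 0 -0.0005 0.01 0 0 100" --pt "0 0 -0.001 0.02 0 0 100" --pt "0 0 -0.001 0.02 0 0 100"

```text
time: 12.05
tool_pos: [0.4879, -0.2925, 0.0134]
tcp_rot: [2.034, 0.357, -2.037]
wrist_force: [-5.0, -0.1, 3.2]
width: 0.999
```

```bash
cat > st.py <<'E'
from h import *
s=monitor.read_state(); m=R.from_rotvec(s['tcp_rot']).as_matrix(); th=np.degrees(np.arctan2(m[1,1],m[0,1]))+90-FA
print('tool rel fence',th,'tcp in fence',rot(FA).T@(s['tool_pos'][:2]-FO),'F in fence',rot(FA).T@s['wrist_force'][:2],s['torque'])
E
python3 st.py
```

```text
tool rel fence -1.1444230338478292 tcp in fence [-0.11567211  0.04113353] F in fence [-4.73751458  1.66057722] [0.13602381 0.72197504 0.28096077]
```

Emit:
jog_arm --pt "0 0 -0.001 0.01 0 0 100" --pt "0 0 -0.002 0.02 0 0 100" --pt "0 0 -0.002 0.02 0 0 100"

```text
time: 12.35
tool_pos: [0.4873, -0.2922, 0.0133]
tcp_rot: [2.039, 0.341, -2.053]
wrist_force: [-13.6, -4.1, 7.9]
width: 1.001
```

```bash
python3 st.py
python3 - <<'E'
from h import *
im=imaging.read_camera('side')[240:420,270:510]
cv2.imwrite('pics/s4.png',cv2.resize(im,None,fx=3.3,fy=3.3,interpolation=cv2.INTER_CUBIC))
E
```

```text
tool rel fence -2.1353426300045157 tcp in fence [-0.11610682  0.04152924] F in fence [-14.13647566   0.96252352] [-0.27613989  1.81040339  0.61810506]
```

View pics/s4.png

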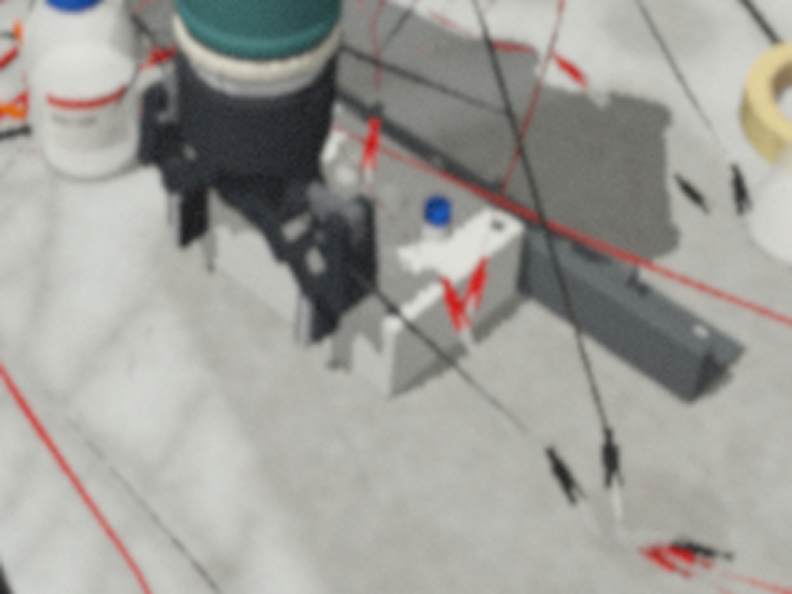

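Emit:
jog_arm --pt "0 0 0.002 0 0 0 100" --pt "0 0 0.004 -0.02 0 0 100" --pt "0 0 0.004 -0.047 0 0 100" --pt "0 0 0.002 -0.047 0 0 100" --pt "0 0 0.0005 -0.047 0 0 100" --pt "0 0 0.0005 -0.047 0 0 100"

```text
time: 13.0
tool_pos: [0.4867, -0.2926, 0.0134]
tcp_rot: [2.011, 0.385, -2.026]
wrist_force: [-2.7, -2.9, 3.0]
width: 0.999
```

```bash
python3 st.py
```

```text
tool rel fence 0.5581177872278715 tcp in fence [-0.11683012  0.04144687] F in fence [-3.55213274 -1.76894645] [-0.31850179  0.41053307 -0.20454305]
```

Emit:
jog_arm --pt "0 0 -0.0007 0.003 0 0 100" --pt "0 0 -0.0014 0.003 0 0 100" --pt "0 0 -0.0014 0.003 0 0 100"

```text
time: 13.3
tool_pos: [0.4868, -0.2924, 0.0134]
tcp_rot: [2.011, 0.382, -2.03]
wrist_force: [-6.8, -2.9, 3.8]
width: 0.999
```

```bash
python3 st.py
```

```text
tool rel fence 0.3662904348884979 tcp in fence [-0.11666598  0.04152457] F in fence [-7.38989687 -0.32104703] [-0.57342285  0.90089374 -0.39140617]
```

Emit:
jog_arm --pt "0 0 -0.001 0.01 0 0 100" --pt "0 0 -0.002 0.01 0 0 100" --pt "0 0 -0.002 0.01 0 0 100" --pt "0 0 -0.002 0.01 0 0 100"

```text
time: 13.7
tool_pos: [0.4872, -0.2922, 0.0134]
tcp_rot: [2.014, 0.373, -2.039]
wrist_force: [-9.0, -3.8, 6.1]
width: 1.002
```

```bash
python3 st.py
```

```text
tool rel fence -0.2395280906777657 tcp in fence [-0.11622996  0.04159862] F in fence [-9.79100262 -0.33733337] [-0.66084175  1.05570199 -0.4230591 ]
```

Emit:
jog_arm --pt "0 0 0.005 0.01 0 0 100" --pt "0 0 0.02 0.01 0 0 100" --pt "0 0 0.05 0.01 0 0 100" --pt "0 0 0.05 0.01 0 0 100" --pt "-0.05 0 0.05 0.01 0 0 100" --pt "-0.1 0 0.05 0.01 0 0 100" --pt "-0.15 0 0.05 0.01 0 0 100" --pt "-0.2 0 0.05 0.01 0 0 100" --pt "-0.23 0.04 0.04 0.01 0 0 100" --pt "-0.23 0.08 0.03 0.01 0 0 100" --pt "-0.23 0.12 0.02 0.01 0 0 100" --pt "-0.23 0.16 0.02 0.01 0 0 100" --pt "-0.23 0.2 0.02 0.01 0 0 100" --pt "-0.23 0.24 0.02 0.01 0 0 100" --pt "-0.23 0.28 0.02 0.01 0 0 100" --pt "-0.23 0.28 0.02 0.01 0 0 100"

```text
time: 15.3
tool_pos: [0.5702, -0.5657, 0.2384]
tcp_rot: [2.021, 0.361, -2.047]
wrist_force: [-0.2, 0.2, -1.3]
width: 1.003
```

Run:
```python
from h import *
im=imaging.read_camera('top'); cv2.imwrite('pics/t5f.png',im); im=im[130:330,335:555]
cv2.imwrite('pics/t5.png',cv2.resize(im,None,fx=3,fy=3,interpolation=cv2.INTER_CUBIC))
cv2.imwrite('pics/s5f.png',imaging.read_camera('side'))
```

```text
(no output)
```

View pics/t5.png

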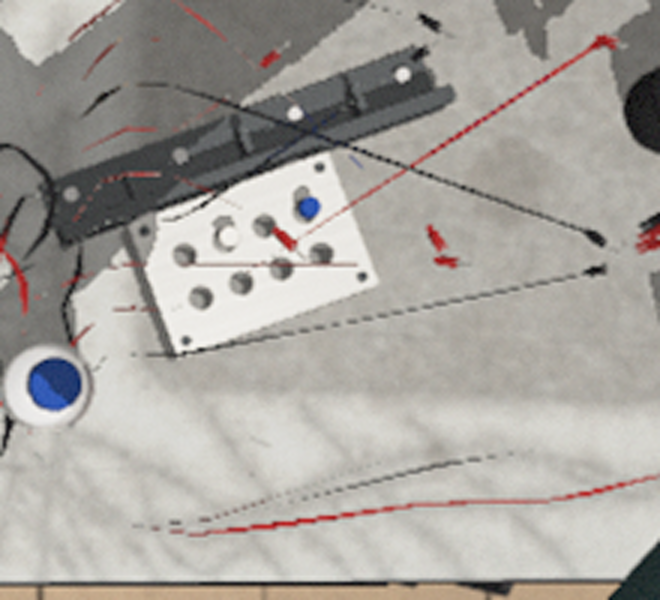

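The top view shows the block parallel to the fence and within its length: corners at about (330,152), (380,285), (172,355) and (128,225). The bottle is untouched at (55,385). I'll refine this numerically and look from the side.

Run:
```python
from h import *
report([(330,152),(380,285),(172,355),(126,225)],3,(335,130))
g=cv2.cvtColor(cv2.imread('pics/t5f.png'),cv2.COLOR_BGR2GRAY)
g0=cv2.cvtColor(cv2.imread('pics/top0.png'),cv2.COLOR_BGR2GRAY)
def edge(g,a,b,z,h=4):   # subpixel edge near line a-b, scanning across it
    a,b=np.array(a,float),np.array(b,float); n=np.array([-(b-a)[1],(b-a)[0]])/np.linalg.norm(b-a); t=np.linspace(-h,h,8*h+1); pts=[]
    for k in np.linspace(.08,.92,60):
        q=a+(b-a)*k+t[:,None]*n; v=cv2.remap(g,q[:,0].astype('f4'),q[:,1].astype('f4'),cv2.INTER_LINEAR).ravel().astype(float)
        pts.append(q[np.argmax(abs(np.gradient(cv2.GaussianBlur(v[None],(0,0),2)[0])))])
    vx,vy,x,y=cv2.fitLine(np.array(pts,'f4'),cv2.DIST_HUBER,0,.01,.01).ravel(); vv=np.array([vx,vy])
    P=px2w('top',[np.array([x,y])-40*vv,np.array([x,y])+40*vv],z)[:,:2]; d=P[1]-P[0]; ang=np.degrees(np.arctan2(d[0],-d[1]))
    nn=rot(FA)[:,0]; print('angle',ang.round(2),'fence x at mid',(nn@(P.mean(0)-FO)).round(4))
c=lambda p:np.array(p)/3+[335,130]-.33
edge(g,c((172,355)),c((380,285)),.054); edge(g,c((160,214)),c((330,152)),.054,2)
edge(g0,c((65,245)),c((455,97)),.04,3); edge(g0,c((75,241)),c((445,101)),.04,3)
im=cv2.imread('pics/s5f.png')[225:385,310:510]
cv2.imwrite('pics/s5.png',cv2.resize(im,None,fx=3.7,fy=3.7,interpolation=cv2.INTER_CUBIC))
```

```text
block [ 0.5492 -0.2799] 18.8 res 0.0025 in fence [-0.0539  0.031 ] -2.0 tcp in block [-0.0716 -0.2735] tool yaw rel 1.2
angle 19.91 fence x at mid -0.1046
angle 19.86 fence x at mid -0.0035
angle 19.81 fence x at mid -0.0029
angle 19.76 fence x at mid -0.0032
```

View pics/s5.png

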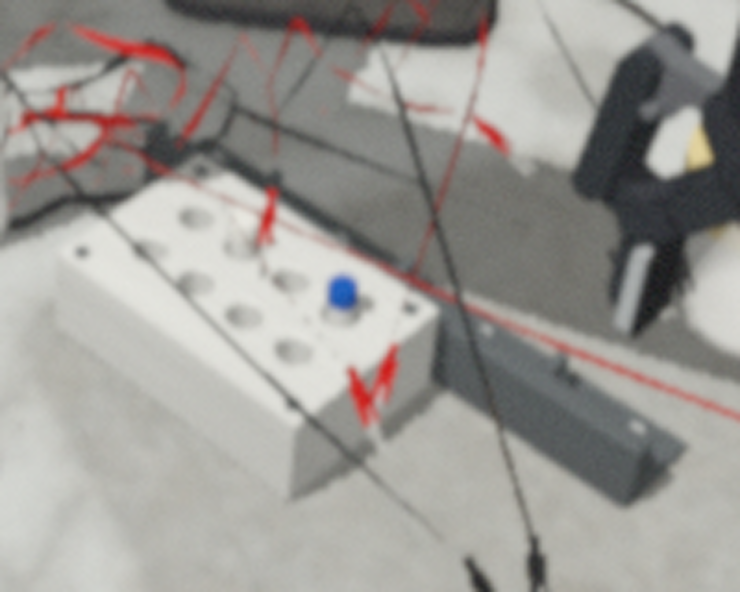

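Run:
```python
from h import *
ex,ey=rot(19.85).T
for f in('top0','t5f'):
    g=cv2.cvtColor(cv2.imread(f'pics/{f}.png'),cv2.COLOR_BGR2GRAY)
    for z in(.04,0.):
        xs=np.arange(-.016,.021,.002); Y=np.linspace(-.14,-.06,60)
        P=np.array([[np.r_[FO+x*ex+y*ey,z] for y in Y] for x in xs]); uv=w2px('top',P.reshape(-1,3)).astype('f4')
        v=np.median(cv2.remap(g,uv[:,0],uv[:,1],cv2.INTER_LINEAR).reshape(len(xs),-1),1); print(f,z,dict(zip((xs*1000).round().astype(int).tolist(),v.astype(int).tolist())))
```

```text
top0 0.04 {-16: 160, -14: 162, -12: 163, -10: 163, -8: 164, -6: 163, -4: 135, -2: 82, 0: 68, 2: 88, 4: 94, 6: 94, 8: 94, 10: 91, 12: 75, 14: 60, 16: 60, 18: 62, 20: 61}
top0 0.0 {-16: 160, -14: 159, -12: 160, -10: 162, -8: 163, -6: 164, -4: 165, -2: 165, 0: 139, 2: 87, 4: 66, 6: 86, 8: 94, 10: 94, 12: 94, 14: 93, 16: 81, 18: 65, 20: 59}
t5f 0.04 {-16: 169, -14: 172, -12: 173, -10: 173, -8: 174, -6: 172, -4: 144, -2: 88, 0: 73, 2: 93, 4: 100, 6: 100, 8: 99, 10: 97, 12: 79, 14: 65, 16: 64, 18: 65, 20: 65}
t5f 0.0 {-16: 170, -14: 168, -12: 169, -10: 171, -8: 172, -6: 174, -4: 175, -2: 174, 0: 147, 2: 93, 4: 70, 6: 90, 8: 99, 10: 100, 12: 99, 14: 98, 16: 86, 18: 69, 20: 63}
```

```bash
python3 -c "
from h import *
s=monitor.read_state(); print(s['time'],s['wrist_force'].round(1)); print(finish_job())"
```

```text
15.4 [0.2 1.1 0.3]
the job is handed in; nothing more can be done
None
```

The block is now square against the fence with both steel buttons seated, and I handed the job in at 15.4 s of the 64 s allowed.

**What I did:** I set the open fingers flat on the block's plain front and walked it round about 52° in an arc. I then pushed it straight onto the fence and pressed lightly on the left, right and centre. The wrist force was at most about 14 N in any reading. The arm then backed off, lifted clear and was touching nothing.

**Last checks:**
- **Square to the fence:** edge fits in the top camera put the block at 19.9° and the fence at 19.8°.
- **Distance:** the block's front edge is 105.6 mm from the fence face, against 105 mm when fully seated. That 0.6 mm is within the camera's accuracy.
- **Contact:** the final presses left, right and centre all met stiff resistance of 7–14 N. Sliding the block freely took about 4 N.
- **Within the fence:** the block's centre is 31 mm left of the fence's middle, which leaves about 44 mm of fence to spare.
- **Vials and bystanders:** both vials still stand in their holes and the bottle has not moved. I did not re-check the two jars in the final pictures, but the arm never came low near them.

**Checks that disagreed:** corners picked by eye gave a 2° tilt, with up to 2.5 mm of error in that fit. A first edge fit put the block 3 mm too close, because it had mistaken the foot of the fence face for its top edge. A brightness profile across the fence settled the distance, and the edge fits settled the angle.

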